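Tip a standing hull moulding over into its sanding cradle and push it home

ROBOT

A 7-joint arm with a two-finger parallel gripper is mounted at the origin on the work surface. World frame = base frame: x ahead of the robot, y to its left, z up, the work surface at z = 0. Lengths are in m, angles in rad, forces in N, time in s.
With the tool pointing down it reaches from about 0.4 to 0.875 m from the base axis. Payload 6.5 kg.
Tool frame: the origin (TCP) lies midway between the tips of the shut fingers; the grasp point (between the pads) lies 19 mm behind it; z points along the fingers, x is the direction in which the jaws open and shut, and the axes are right-handed (so a half turn about z gives the same grasp; the last joint's range is limited). The gripper opens to 88 mm and grips with 3 to 60 N. Pads are 18 mm wide; open, the fingers measure 123 mm over their backs; the gripper's body (75 mm by 187 mm) begins 45 mm behind the grasp point.
Start: joints at [1.169, 0.536, -0.004, 1.538, 0.003, 1.067, -0.071], TCP at [0.214, -0.614, 0.239] pointing down, gripper open.
Joint ranges: [-2.7, 2.7], [-0.37, 2.16], [-1.27, 1.26], [0.24, 2.4], [-1.31, 4.45], [0.19, 1.91], [-2.76, 2.76]. Speed limits (rad/s): [2.39, 2.39, 3.14, 3.14, 3.14, 3.14, 3.14].

INTERFACE

Orientations are given as a rotation vector (axis times angle).
In Python, from rig import manip gives the robot as it stands.
- The arm moves only by the shell command python3 -m handwheel 'ROWS' [OPENING] [FORCE]. ROWS is JSON, one flat list of numbers, 6 for each row, row after row: the shift along the tool's x, y, z in cm, then the turn, a rotation vector about the tool's x, y, z in degrees. In form: [dx, dy, dz, ax, ay, az, dx, dy, dz, ax, ay, az, ...]. A call has 1 to 12 rows; each row is the pose to reach, as a shift and turn from the pose commanded when the call began, along the tool's axes at that moment; what a row does not reach only later rows make up. A row lasts 1/12 s, in which the tool goes at most 41.7 mm and 7.16 degrees, less where a joint would pass 70% of its speed; a pose out of reach is approached as far as the arm can. A call with a gripper value outside its range is refused whole. OPENING is the gripper's target within -1 to 1 (fully open at 1, half-way at 0, shut at -1), set as the call begins (- or left out, the last holds). The fingers move at their own pace and stop on an object; FORCE is the grip in N (left out, the last holds). Time passes only in rows, so rows that repeat a pose let the fingers close. It gives the time, the measured TCP pose, the force and the opening at its end, in the units of the state.
- manip.observe(): the state, without advancing time (a new reading comes with each control period).
- manip.snapshot(name): name is "side" or "top" or "wrist"; returns the picture (384x512x3 uint8, blue, green, red); there is no depth.
- manip.calibration(name): a dict with "camera_matrix" (3x3 intrinsics, pixels), "R" (3x3) and "t" (3): a world point X has camera coordinates R X + t. Camera axes: x right, y down, z forward; pixel columns grow to the right and rows downward; lengths in m; the calibration is good to about 2 mm. The wrist camera is an equidistant fisheye: a pixel r from the principal point sees the ray r / f radians off the axis. A picture is of the moment at which its call begins: read the wrist's pose just before it. calibration takes no time and is no camera call; for the wrist camera it gives the pose at the moment of the call.
- manip.hand_in(): hands the job in, once; it reports no verdict.
Trained networks look in the newest picture that a camera, given by its name, has taken for a name from the list of things; names that differ only in an ending like _2 or _b are one class to them, and where a whole thing is asked for, a point or a joint stands for the part that bears it (a point fixed in the world has none). Each returns a list of dicts, best first, with "score" (0 to 1); they miss things now and then, are a little off and sometimes report something else, mostly with a low value. They report only what shows in the picture. A call takes as long as a camera call. They do not tell look-alikes from the thing itself.
- manip.trace(camera, label): "region" (384x512 bool, what is visible of it) and "location" ([column, row] in pixels, amid what is visible of it).
- manip.mark_of(camera, label): "location" ([column, row] in pixels: a listed point, or the origin of a listed thing).
The state is a dict: "time": time; "joints": joint angles; "qvel": joint speeds; "joint_torque": joint torques, N m; "tool_pos": TCP position; "ee_rot": TCP orientation; "contact_force": force on the tool from outside, world axes, zero at the start; "wrist_torque": the same for the moment, N m; "opening": finger opening in m.
Only numpy, scipy, OpenCV 4.12 (cv2) and the standard library are available. Lean on these libraries where they do the work, as an engineer would, in place of code of your own. Each camera call takes 0.05 s, during which the arm holds its last target.

TASK

The boat-hull moulding stands on end at the open end of the wooden sanding cradle: push it over with the fingertips so that it falls along the cradle towards the end stop and lies flat deck down between the rails. Then push on its square stern end and slide it along until the bow is fully home against the end stop. Only push it, never lift or carry it, and leave everything else on the bench where it is.

Things in the scene. Friction and masses are not known exactly. Their poses are not given: they have to be found in the camera images.
- cradle: Fixed plywood cradle on the bench: board 320 x 96 mm, 12 mm thick, a rail along each long side (top 26 mm above the bench), clear channel 68 mm wide between them. A cross block (end stop, top 52 mm above the bench) closes one end; the other end is open. Origin: centre of the underside. x runs along the channel to the stop, y across, z up. Open end at x = -160 mm.
- stop_face (a point): Middle of the end stop's inner face, at the height of the board's top, 12 mm above the bench (140 mm along the cradle's x from its origin); axes as the cradle's.
- hull: Loose solid model boat hull, 0.2 to 0.4 kg, 175 mm long, standing at first on its flat stern on the cradle's board (top 187 mm above the bench). Origin: the stern face, on the hull's mid-plane, 25 mm from the deck. z runs stern to bow; x points out of the flat deck, which first faces the stop within 3 degrees; -x is the rounded keel side. It lies deck down with its origin 25 mm above the board.
- keel (a point): Point on the hull's keel side, 110 mm from the stern, on a flat 19 mm wide that runs along the keel; axes as the hull's. Pushed towards the deck at this height or a little above, the standing hull tips about the deck's lower edge rather than sliding, and falls over by itself once leaned about 20 degrees. Depth deck to keel: 46 mm at the stern, 50 at most (at 60 mm up), 38 at 148 mm up, 26 at the bow.
- stern (a point): Middle of the hull's flat stern face (54 mm wide, 46 mm from deck to keel), 2 mm along hull x from the hull's origin; axes as the hull's. With the hull lying deck down this face is upright, looks to the cradle's open end, and spans 12 to 58 mm above the bench.
- bow (a point): The bow end (22 mm wide), middle of the deck's edge there: 25 mm along hull x, 175 mm along hull z from the hull's origin; axes as the hull's. Lying deck down it is at the board's top; once tipped over it is about 15 to 60 mm short of the stop face, and it touches that face when the hull is home.
- tail_cone: Bystander: round tapered wooden cone, 56 mm across, 115 mm tall, standing 140 mm or more to the side of the channel; origin at the centre of its underside.
- filler_jar: Bystander: jar 54 mm across, 62 mm tall, standing; origin at the centre of its underside.
- sanding_block: Bystander: cork block 75 x 42 x 26 mm lying on the bench; origin at the centre of its underside.
- screwdriver: Bystander: screwdriver 170 mm long lying on the bench on the other side of the cradle; origin under its middle.
- pliers: Bystander: pliers about 160 mm long lying flat at the left of the bench; origin underneath near the pivot.
- tape_roll: Bystander: ring 90 mm across, 24 mm tall, lying flat at the right of the bench; origin at the centre of its underside.
- brush: Bystander: brush 170 mm long lying at the right of the bench; origin under its middle.
Mind the look-alikes: they are no part of the job. Of the things like the hull, leave any that is orange; of the rest the smaller one is meant.

How it is judged:
On the way, in this order (a step that is already met when the one before it is completed fails the run):
1. the hull has been tipped over and lies deck down between the rails, its bow short of the end stop (angle between hull's own x axis and vertical above 2.95 rad and y of hull in the frame of cradle between -0.012 and 0.012 m and angle between the z axis of hull and the x axis of cradle, either way round below 0.2 rad and height (world z) of hull below 0.045 m and x of bow in the frame of stop_face below -0.008 m), for 0.2 s.
2. the hull has been slid along until its bow is against the end stop (angle between hull's own x axis and vertical above 2.95 rad and y of hull in the frame of cradle between -0.012 and 0.012 m and angle between the z axis of hull and the x axis of cradle, either way round below 0.2 rad and height (world z) of hull below 0.045 m and x of bow in the frame of stop_face between -0.004 and 0.004 m), for 0.2 s.
At the end, for the whole second after the job is handed in: The hull lies deck down (within 0.19 rad) on the board between the rails, along the channel (within 0.2 rad, 12 mm sideways), its bow within 4 mm of the end stop's face, at rest (all of step 2 and linear speed of hull below 0.01 m/s and angular speed of hull below 0.1 rad/s); the robot touches nothing.
It fails at once if the hull is lifted or carried (height (world z) of hull above 0.058 m or height (world z) of bow above 0.205 m or (angle between hull's own z axis and vertical below 0.15 rad and height (world z) of hull above 0.03 m)).
It fails at once if another thing on the bench is moved more than 20 mm or the cone or jar is tipped (distance of any of tail_cone, filler_jar, sanding_block, screwdriver, pliers, tape_roll, brush from where it was at the start of the episode above 0.02 m or angle between any of tail_cone, filler_jar's own z axis and vertical above 0.4 rad).
It also fails if it takes over 45 s, if anything falls off the work surface, if the arm or the gripper's body presses on something with over 40 N, if the wrist force passes 120 N, or if a joint passes its speed limit or range.

## Working session

There is one attempt and no reset: what is moved stays moved. The work goes in short steps, Python scripts to look and compute and a shell command to move; the robot and the scene stay as the last step left them, time stands still between calls to the robot, and variables do not carry over. Pictures are saved under pics/ and viewed, and the job is handed in when it is done.

```bash
ls; mkdir -p pics
python3 - <<'E'
from rig import manip
import cv2
s=manip.observe(); print({k:(v if not hasattr(v,'round') else v) for k,v in s.items()})
for n in ("side","top"):
    im=manip.snapshot(n); cv2.imwrite(f"pics/{n}0.png",im)
    c=manip.calibration(n); print(n,c)
    for l in ("hull","keel","stern","bow","cradle","stop_face","tail_cone"):
        r=manip.mark_of(n,l)
        print(l,[(round(d['score'],2),[round(float(x)) for x in d['location']]) for d in r])
E
```

```text
pics
{'time': 0.0, 'joints': array([ 1.16878921,  0.53714374, -0.00448444,  1.53882452,  0.00257957,
        1.06726849, -0.07123781]), 'qvel': array([ 0.0006879 ,  0.00158402,  0.00203979,  0.00041572,  0.00116388,
       -0.00107615, -0.00033603]), 'joint_torque': array([ 1.29179916e-04, -5.70982647e+01,  9.90715139e-01, -2.51602542e+01,
       -5.62860689e-02,  1.79479318e-02,  1.48898016e-04]), 'tool_pos': array([ 0.21402123, -0.61313734,  0.2378721 ]), 'ee_rot': array([-2.56077720e+00,  1.81837117e+00,  2.16786756e-03]), 'contact_force': array([-0.19087446, -1.10638749, -0.15598482]), 'wrist_torque': array([-0.01130336,  0.04128276,  0.01319432]), 'opening': 0.08823507766224654}
side {'camera_matrix': array([[473.64291293,   0.        , 256.30348821],
       [  0.        , 473.64291293, 187.36945002],
       [  0.        ,   0.        ,   1.        ]]), 'R': array([[-0.97346482, -0.22872466, -0.00716069],
       [-0.11589765,  0.51976539, -0.84641105],
       [ 0.19731696, -0.82312148, -0.53248197]]), 't': array([0.53371548, 0.16304024, 1.39164202])}
hull [(0.94, [321, 202]), (0
[... 379 characters left out ...]
, 368.08602221, 199.67732423],
       [  0.        ,   0.        ,   1.        ]]), 'R': array([[ 0.01022137, -0.99990074, -0.00969752],
       [-0.9942664 , -0.00913049, -0.10654088],
       [ 0.10644176,  0.01073091, -0.99426103]]), 't': array([-0.0168634 ,  0.58074843,  1.28004867])}
hull [(0.79, [295, 262]), (0.68, [280, 221]), (0.66, [323, 228])]
keel [(0.79, [293, 216]), (0.79, [332, 215]), (0.66, [286, 263])]
stern [(0.83, [322, 224]), (0.78, [294, 267]), (0.21, [378, 199])]
bow [(0.72, [336, 234]), (0.7, [283, 209]), (0.69, [307, 188]), (0.67, [312, 269])]
cradle [(0.93, [266, 199]), (0.58, [293, 216]), (0.36, [257, 150])]
stop_face [(0.78, [239, 168])]
tail_cone [(0.62, [292, 162])]
```

Run:
```python
import cv2
for n in ("side","top"):
    im=cv2.imread(f"pics/{n}0.png"); cv2.imwrite(f"pics/{n}0b.png",cv2.resize(im[80:350,120:440] ,None,fx=2.2,fy=2.2,interpolation=cv2.INTER_CUBIC))
```

```text
(no output)
```

View pics/side0.png

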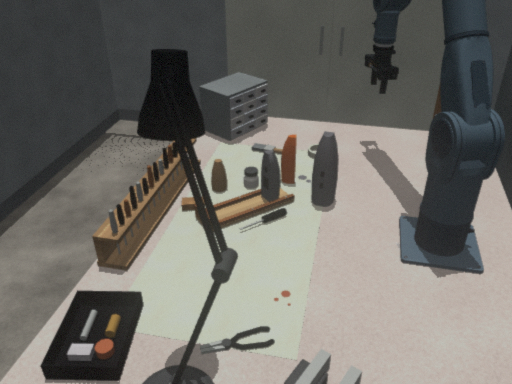

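View pics/top0.png

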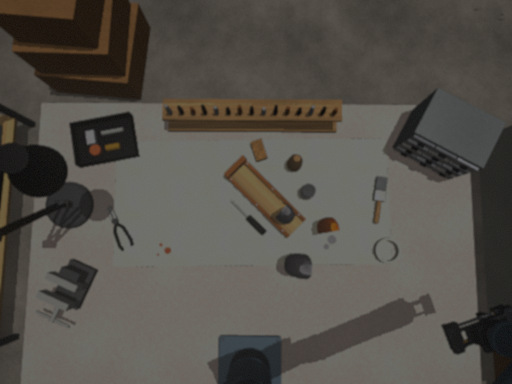

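```bash
ls pics
```

```text
side0.png
side0b.png
top0.png
top0b.png
```

Run:
```python
import cv2
im=cv2.imread("pics/top0.png"); cv2.imwrite("pics/top0c.png",cv2.resize(im[140:290,210:410],None,fx=4,fy=4,interpolation=cv2.INTER_CUBIC))
im=cv2.imread("pics/side0.png"); cv2.imwrite("pics/side0c.png",cv2.resize(im[110:260,170:370],None,fx=4,fy=4,interpolation=cv2.INTER_CUBIC))
```

```text
(no output)
```

View pics/top0c.png

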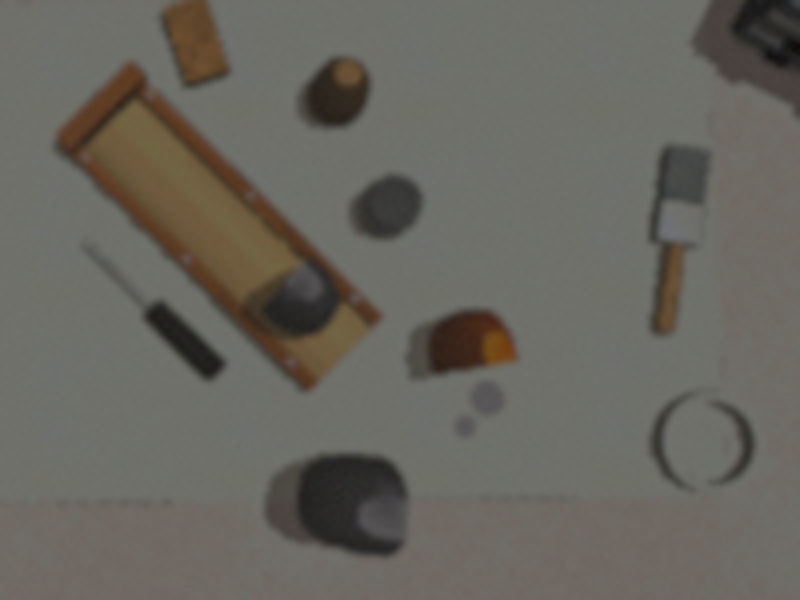

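View pics/side0c.png

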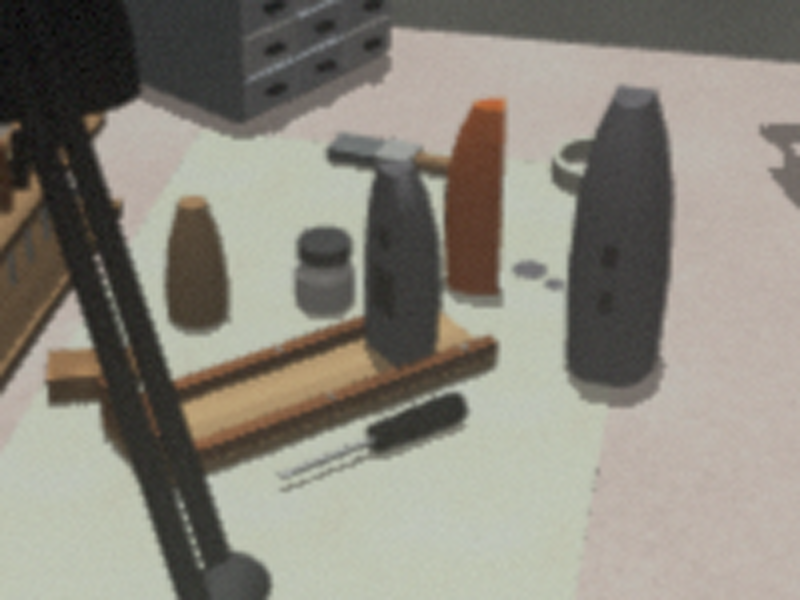

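```bash
cat > h.py <<'E'
import numpy as np
from rig import manip
import cv2
def ray(n,px,c=None):
    c=c or manip.calibration(n); K=c['camera_matrix']; R=np.array(c['R']);t=np.array(c['t'])
    d=R.T@np.linalg.solve(K,[px[0],px[1],1]); return -R.T@t,d
def atz(n,px,z):
    o,d=ray(n,px); return o+d*(z-o[2])/d[2]
def proj(n,X):
    c=manip.calibration(n); p=np.array(c['R'])@X+c['t']; p=np.array(c['camera_matrix'])@p; return p[:2]/p[2]
def tri(p1,p2,a='top',b='side'):
    o1,d1=ray(a,p1);o2,d2=ray(b,p2)
    A=np.stack([d1,-d2],1); s=np.linalg.lstsq(A,o2-o1,rcond=None)[0]
    x=o1+s[0]*d1;y=o2+s[1]*d2; return (x+y)/2,np.linalg.norm(x-y)
E
python3 - <<'E'
from h import *
np.set_printoptions(precision=4,suppress=True)
def z(u,v): return (210+u/4-.4,140+v/4-.4)
P={k:atz('top',z(*p),h) for k,p,h in [('openR',(382,318),.026),('openL',(308,388),.026),('stopR',(132,62),.052),('stopL',(58,135),.052),('stopRi',(147,82),.052),('stopLi',(80,150),.052)]}
for k,v in P.items(): print(k,v)
print('stopface',atz('top',(239,168),.012),atz('side',(208,220),.012))
print('cradle',atz('top',(266,199),0))
print('bow small',tri(z(315,275),(170+398/4,110+152/4)))
print('bow big',tri(z(385,515),(170+636/4,110+95/4)))
print('bow orange',tri(z(497,345),(170+488/4,110+103/4)))
for l in ("hull","cradle"):
  for n in ("top",):
    r=manip.trace(n,l)
    for d in r: 
        g=d['region'].astype('uint8'); print(l,d['score'],g.sum(),cv2.minAreaRect(cv2.findNonZero(g)))
E
```

```text
openR [ 0.5137 -0.1947  0.026 ]
openL [ 0.4513 -0.1291  0.026 ]
stopR [0.7375 0.0293 0.052 ]
stopL [0.6712 0.0938 0.052 ]
stopRi [0.7195 0.0157 0.052 ]
stopLi [0.658  0.0741 0.052 ]
stopface [0.6987 0.0435 0.012 ] [0.6898 0.0553 0.012 ]
cradle [ 0.5871 -0.0561  0.    ]
bow small (array([ 0.5351, -0.1217,  0.1917]), np.float64(0.004838165947937417))
bow big (array([ 0.3557, -0.1691,  0.2372]), np.float64(0.0036886870967505142))
bow orange (array([ 0.4849, -0.2663,  0.1707]), np.float64(0.0008449119908529205))
hull 0.79 624 ((297.5, 265.5), (25.0, 27.0), 90.0)
hull 0.7 199 ((286.2500305175781, 215.25003051757812), (13.435027122497559, 15.55634880065918), 45.0)
hull 0.56 289 ((327.5, 224.5), (15.0, 21.0), 90.0)
cradle 0.73 2249 ((264.25, 196.25001525878906), (89.80255889892578, 28.284269332885742), 45.0)
```

```bash
cat >> h.py <<'E'
from scipy.spatial.transform import Rotation as Ro
C=np.array([.5934,-.0502]); TH=np.radians(45.2)
U=np.array([np.cos(TH),np.sin(TH)]); V=np.array([-U[1],U[0]])
def crad(p): d=np.asarray(p)[:2]-C; return d@U,d@V
def row(pos,yaw=None,cx=None,tilt=0):
    # target: tool down, tool x at angle yaw (deg)
    s=manip.observe(); R0=Ro.from_rotvec(s['ee_rot'])
    d=R0.inv().apply(np.asarray(pos)-s['tool_pos'])*100
    y=TH-np.pi/2 if yaw is None else np.radians(yaw)
    x=np.array([np.cos(y),np.sin(y),0]); z=np.array([0,0,-1.]); R1=Ro.from_matrix(np.stack([x,np.cross(z,x),z],1))
    a=np.degrees((R0.inv()*R1).as_rotvec()); print('row',d.round(2),a.round(2))
def rowc(x,y,z,**k): p=C+x*U+y*V; print('world',p.round(4)); row([*p,z],**k)
def st():
    s=manip.observe(); print('t',round(s['time'],2),'tcp',s['tool_pos'].round(4),'crad',np.round(crad(s['tool_pos']),4),'F',s['contact_force'].round(1),'open',round(s['opening'],4))
E
python3 - <<'E'
from h import *
rowc(-.155,0,.30)
def z(u,v): return (170+u/4-.4,110+v/4-.4)
print('big base',atz('side',z(617,378),0),'orange base',atz('side',z(472,296),0))
for nm,p in [('sternL',(366,350)),('sternmid',(408,366)),('sternR',(436,350))]:
    q=atz('side',z(*p),.012); print(nm,q,crad(q))
E
```

```text
world [ 0.4842 -0.1602]
row [-33.92 -40.44  -6.13] [  0.    -0.   -25.96]
big base [ 0.34909381 -0.12934685  0.        ] orange base [ 0.48852825 -0.23043651  0.        ]
sternL [ 0.55692876 -0.10736513  0.012     ] (np.float64(-0.0662615890473449), np.float64(-0.014401577818476147))
sternmid [ 0.51783149 -0.09151202  0.012     ] (np.float64(-0.08256195654061309), np.float64(0.024511337393309192))
sternR [ 0.49986041 -0.12012036  0.012     ] (np.float64(-0.11552463569798259), np.float64(0.01710467241767762))
```

```bash
python3 -m handwheel '[-2.6,-3.1,-1.5,0,0,-2, -5.2,-6.2,-3,0,0,-4, -7.8,-9.3,-4.5,0,0,-6, -10.4,-12.4,-6.1,0,0,-8, -13,-15.5,-6.1,0,0,-10, -15.6,-18.6,-6.1,0,0,-12, -18.2,-21.7,-6.1,0,0,-14, -20.8,-24.8,-6.1,0,0,-16, -23.4,-27.9,-6.1,0,0,-18, -26,-31,-6.1,0,0,-20, -28.6,-34.1,-6.1,0,0,-22, -31.2,-37.2,-6.1,0,0,-24]' -1 20
python3 - <<'E'
from h import *
st(); print(manip.observe()['joints'].round(2)); rowc(-.155,0,.30)
E
```

```text
time: 1.9
tool_pos: [0.4633, -0.1948, 0.3001]
ee_rot: [2.884, -1.244, 0.001]
contact_force: [0.3, -1.1, -0.4]
opening: 0.0105
t 1.9 tcp [ 0.4633 -0.1948  0.3001] crad [-0.1943 -0.0096] F [ 0.3 -1.1 -0.4] open 0.0105
[ 0.58  0.24 -0.32  1.84  0.08  1.08 -0.58]
world [ 0.4842 -0.1602]
row [-1.08 -3.9   0.01] [-0.   -0.05 -1.87]
```

```bash
python3 -m handwheel '[-0.5,-2,0,0,0,-1, -1.1,-3.9,0,0,0,-1.9, -1.1,-3.9,0,0,0,-1.9, -1.1,-3.9,0,0,0,-1.9]'
python3 - <<'E'
from h import *
c=manip.calibration('wrist');print(c)
cv2.imwrite('pics/w1.png',manip.snapshot('wrist'))
im=manip.snapshot('side'); cv2.imwrite("pics/s1.png",cv2.resize(im[60:260,170:420],None,fx=3,fy=3,interpolation=cv2.INTER_CUBIC))
st()
E
```

```text
time: 2.23
tool_pos: [0.4836, -0.1613, 0.2997]
ee_rot: [2.905, -1.196, -0.0]
contact_force: [-0.2, -0.5, 0.8]
opening: 0.0005
{'camera_matrix': array([[297.31863964,   0.        , 253.80220694],
       [  0.        , 297.31863964, 193.34866975],
       [  0.        ,   0.        ,   1.        ]]), 'R': array([[ 7.10470952e-01, -7.03726391e-01,  4.38986071e-04],
       [-6.73656598e-01, -6.79932303e-01,  2.89618458e-01],
       [-2.03513671e-01, -2.06061227e-01, -9.57142077e-01]]), 't': array([-0.45908045,  0.15898756,  0.51282244])}
t 2.33 tcp [ 0.4828 -0.1633  0.2996] crad [-0.1582 -0.0012] F [ 0.5 -0.6 -0.8] open 0.0008
```

View pics/w1.png

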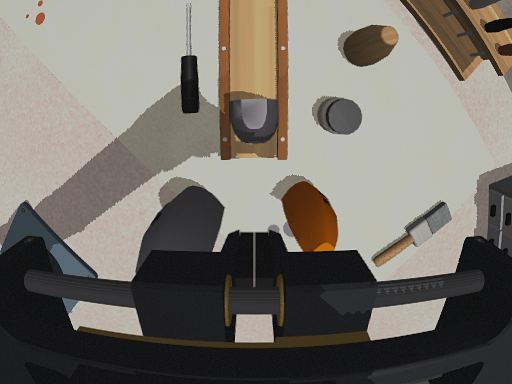

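View pics/s1.png

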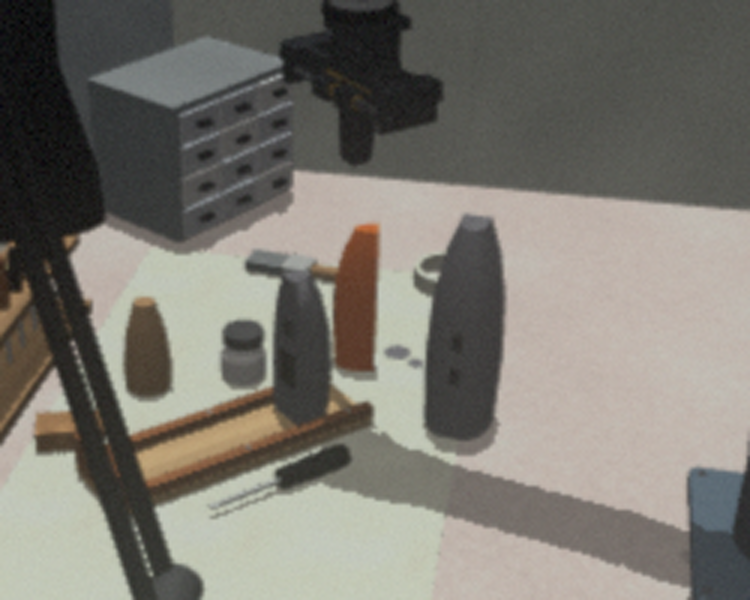

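```bash
cat >> h.py <<'E'
def wray(px,c):
    K=c['camera_matrix'];R=np.array(c['R']);d=np.array([px[0]-K[0,2],px[1]-K[1,2]])/K[0,0]
    r=np.linalg.norm(d); v=np.array([*(d/r*np.sin(r)),np.cos(r)]); return -R.T@c['t'],R.T@v
def watz(px,z,c):
    o,d=wray(px,c); return o+d*(z-o[2])/d[2]
E
python3 - <<'E'
from h import *
c=manip.calibration('wrist')
for nm,p,z in [('openL',(221,158),.026),('openR',(286,159),.026),('railL far',(219,3),.026),('railR far',(288,3),.026),('bowkeel',(254,127),.187),('bowdeckL',(243,100),.187),('bowdeckR',(265,100),.187),('keel',(254,143),.085),('sternDeckL',(229,100),.012)]:
    q=watz(p,z,c); print(nm,q.round(4),np.round(crad(q),4))
E
```

```text
openL [ 0.4516 -0.1308  0.026 ] [-0.1571  0.0439]
openR [ 0.5165 -0.1977  0.026 ] [-0.1589 -0.0493]
railL far [0.6101 0.0306 0.026 ] [0.0691 0.0451]
railR far [ 0.6786 -0.0378  0.026 ] [ 0.0688 -0.0517]
bowkeel [ 0.5242 -0.1246  0.187 ] [-0.1016 -0.0034]
bowdeckL [ 0.5342 -0.1014  0.187 ] [-0.0781  0.0059]
bowdeckR [ 0.5475 -0.1147  0.187 ] [-0.0781 -0.0128]
keel [ 0.5054 -0.1437  0.085 ] [-0.1284 -0.0034]
sternDeckL [ 0.5182 -0.0802  0.012 ] [-0.0743  0.0322]
```

```bash
sed -i 's/^C=.*/C=np.array([.5934,-.0502])+.003*np.array([.7096,-.7046])/' h.py
python3 - <<'E'
from h import *
st();rowc(-.155,0,.133); rowc(-.105,0,.133)
E
```

```text
Traceback (most recent call last):
  File "h.py", line 17, in <module>
    U=np.array([np.cos(TH),np.sin(TH)]); V=np.array([-U[1],U[0]])
                       ^^
NameError: name 'TH' is not defined
```

```bash
sed -i 's/^C=.*/&; TH=np.radians(45.2)/' h.py
python3 - <<'E'
from h import *
st();rowc(-.155,0,.133); rowc(-.105,0,.133)
E
```

```text
t 2.33 tcp [ 0.4828 -0.1633  0.2996] crad [-0.1582  0.0018] F [ 0.5 -0.6 -0.8] open 0.0008
world [ 0.4863 -0.1623]
row [ 0.18 -0.34 16.66] [ 0.05 -0.01 -0.18]
world [ 0.5215 -0.1268]
row [ 0.16 -5.34 16.66] [ 0.05 -0.01 -0.18]
```

```bash
python3 -m handwheel '[0.2,-0.2,3,0,0,0, 0.2,-0.2,6.5,0,0,0, 0.2,-0.2,10,0,0,0, 0.2,-0.2,13.5,0,0,0, 0.2,-0.2,15.8,0,0,0, 0.2,-0.2,16.7,0,0,0, 0.2,-0.2,16.7,0,0,0, 0.2,-0.2,16.7,0,0,0]'
python3 - <<'E'
from h import *
im=manip.snapshot('side'); cv2.imwrite("pics/s2.png",cv2.resize(im[60:260,170:420],None,fx=3,fy=3,interpolation=cv2.INTER_CUBIC))
im=manip.snapshot('wrist'); cv2.imwrite("pics/w2.png",im)
st()
E
```

```text
time: 3.0
tool_pos: [0.4865, -0.1628, 0.1334]
ee_rot: [2.903, -1.201, 0.001]
contact_force: [-0.8, -0.1, 0.4]
opening: 0.0005
t 3.1 tcp [ 0.4875 -0.1626  0.1344] crad [-0.1544 -0.001 ] F [0.5 1.  0.4] open 0.0002
```

View pics/s2.png

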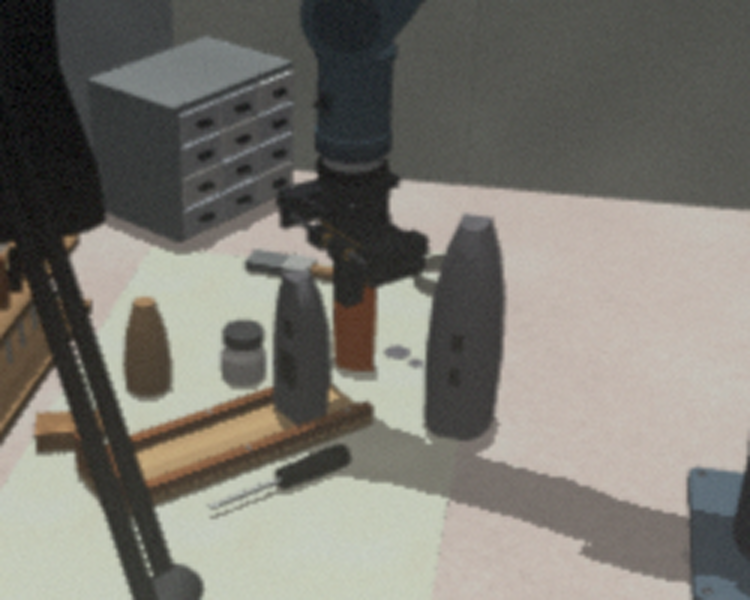

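View pics/w2.png

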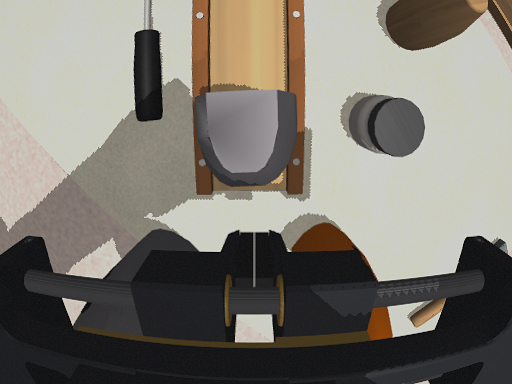

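```bash
python3 -m handwheel '[-0.3,-0.7,0,0,0,0, -0.3,-1.2,0,0,0,0, -0.3,-1.6,0,0,0,0, -0.3,-2.0,0,0,0,0, -0.3,-2.4,0,0,0,0, -0.3,-2.8,0,0,0,0, -0.3,-3.2,0,0,0,0]'
python3 - <<'E'
from h import *
im=manip.snapshot('side'); cv2.imwrite("pics/s3.png",cv2.resize(im[60:260,170:420],None,fx=3,fy=3,interpolation=cv2.INTER_CUBIC))
im=manip.snapshot('wrist'); cv2.imwrite("pics/w3.png",im)
st()
E
```

```text
time: 3.68
tool_pos: [0.507, -0.1368, 0.1327]
ee_rot: [2.904, -1.198, -0.0]
contact_force: [-0.5, -0.6, 0.5]
opening: 0.0001
t 3.78 tcp [ 0.5073 -0.1363  0.1327] crad [-0.1218  0.0035] F [ 1.4  0.  -0.6] open 0.0003
```

View pics/s3.png

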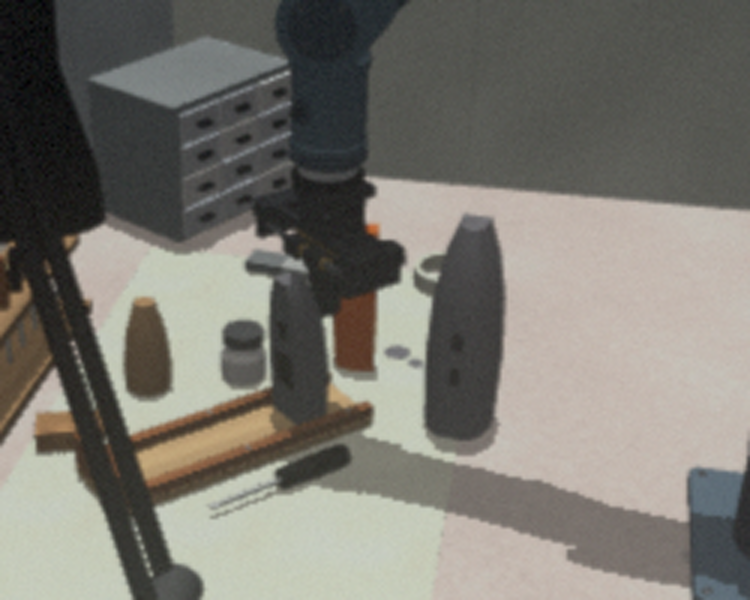

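View pics/w3.png

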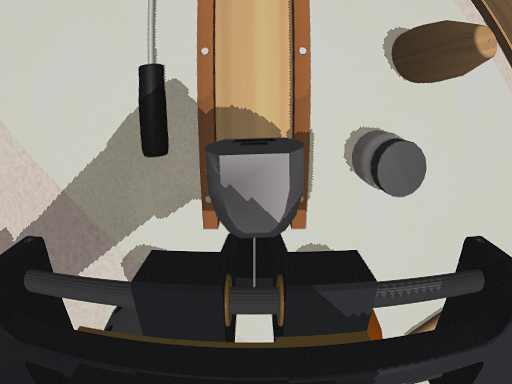

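```bash
python3 -m handwheel '[0,-0.6,0,0,0,0, 0,-1.2,0,0,0,0, 0,-1.8,0,0,0,0, 0,-2.4,0,0,0,0, 0,-2.9,0,0,0,0, 0,-3.3,0,0,0,0]'
python3 - <<'E'
from h import *
im=manip.snapshot('side'); cv2.imwrite("pics/s4.png",cv2.resize(im[60:260,170:420],None,fx=3,fy=3,interpolation=cv2.INTER_CUBIC))
st()
E
```

```text
time: 4.28
tool_pos: [0.5306, -0.1128, 0.1327]
ee_rot: [-2.904, 1.197, -0.0]
contact_force: [-0.3, -0.3, 0.2]
opening: 0.0006
t 4.33 tcp [ 0.5311 -0.1122  0.1327] crad [-0.0879  0.0035] F [1.  0.4 0.4] open 0.0005
```

View pics/s4.png

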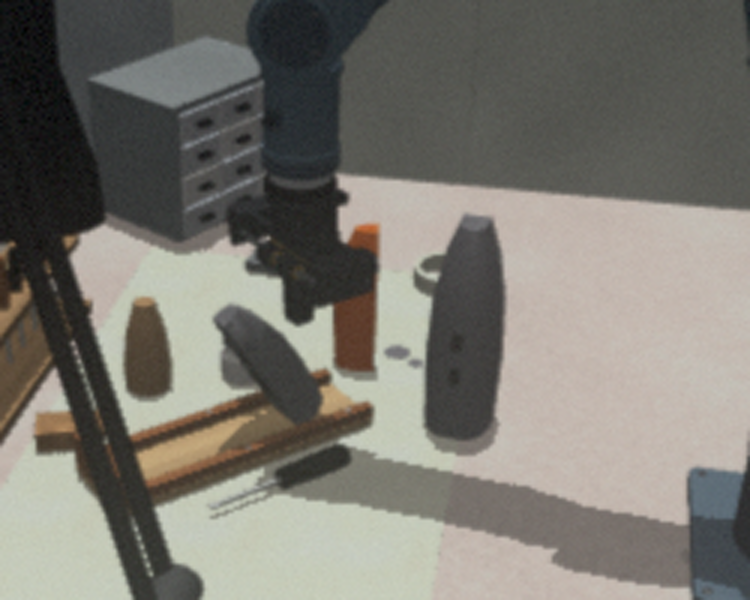

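Falling. Wait, retreating a little.

```bash
python3 -m handwheel '[0,1,-1,0,0,0, 0,2,-2,0,0,0, 0,3.2,-2,0,0,0, 0,4.4,-2,0,0,0, 0,4.4,-2,0,0,0, 0,4.4,-2,0,0,0, 0,4.4,-2,0,0,0, 0,4.4,-2,0,0,0]'
python3 - <<'E'
from h import *
im=manip.snapshot('side'); cv2.imwrite("pics/s5.png",cv2.resize(im[60:260,170:420],None,fx=3,fy=3,interpolation=cv2.INTER_CUBIC))
im=manip.snapshot('wrist'); cv2.imwrite("pics/w5.png",im)
st()
E
```

```text
time: 5.0
tool_pos: [0.4992, -0.1443, 0.1526]
ee_rot: [-2.904, 1.198, 0.0]
contact_force: [-0.5, -0.0, -0.2]
opening: 0.0002
t 5.1 tcp [ 0.4992 -0.1442  0.1526] crad [-0.1331  0.0035] F [-0.8  0.4 -1.1] open 0.0006
```

View pics/s5.png

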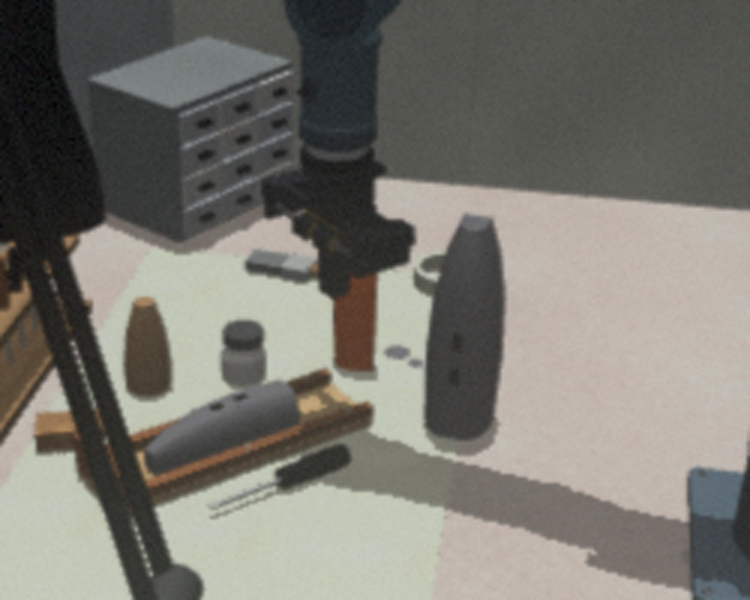

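View pics/w5.png

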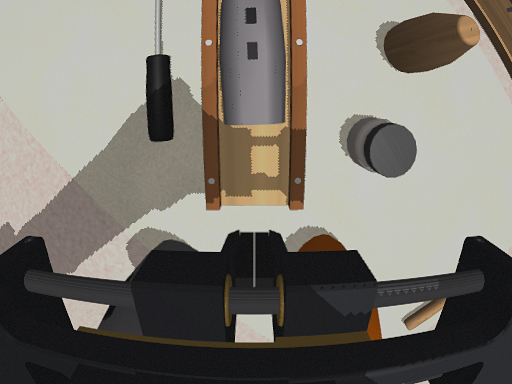

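Run:
```python
from h import *
c=manip.calibration('wrist')
for nm,p,z in [('stern',(254,124),.058),('sternL',(226,123),.04),('sternR',(286,124),.04),('openL',(207,209),.026),('openR',(303,209),.026)]:
    q=watz(p,z,c); print(nm,np.round(crad(q),4))
st(); rowc(-.105,0,.04); rowc(-.04,0,.04)
```

```text
stern [-0.0726  0.0016]
sternL [-0.0726  0.0257]
sternR [-0.0734 -0.0261]
openL [-0.1563  0.0476]
openR [-0.1563 -0.0465]
t 5.1 tcp [ 0.4992 -0.1442  0.1526] crad [-0.1331  0.0035] F [-0.8  0.4 -1.1] open 0.0006
world [ 0.5215 -0.1268]
row [ 0.36 -2.8  11.26] [-0.01  0.02 -0.01]
world [ 0.5673 -0.0807]
row [ 0.36 -9.3  11.26] [-0.01  0.02 -0.01]
```

```bash
python3 -m handwheel '[0.3,-1.5,3.5,0,0,0, 0.3,-2.6,7,0,0,0, 0.3,-2.6,10,0,0,0, 0.3,-2.6,11.3,0,0,0, 0.3,-2.6,11.3,0,0,0, 0.3,-3.2,11.3,0,0,0, 0.3,-4,11.3,0,0,0, 0.3,-4.8,11.3,0,0,0, 0.3,-5.4,11.3,0,0,0, 0.3,-6,11.3,0,0,0, 0.3,-6.6,11.3,0,0,0, 0.3,-7.2,11.3,0,0,0]'
python3 - <<'E'
from h import *
im=manip.snapshot('side'); cv2.imwrite("pics/s6.png",cv2.resize(im[60:260,170:420],None,fx=3,fy=3,interpolation=cv2.INTER_CUBIC))
im=manip.snapshot('wrist'); cv2.imwrite("pics/w6.png",im)
st()
E
```

```text
time: 6.1
tool_pos: [0.5521, -0.0961, 0.0401]
ee_rot: [2.903, -1.199, 0.0]
contact_force: [-2.3, -2.6, 3.6]
opening: 0.0003
t 6.2 tcp [ 0.5532 -0.0946  0.0399] crad [-0.0598  0.0003] F [ 0.3 -0.5 -0.6] open 0.0006
```

View pics/s6.png

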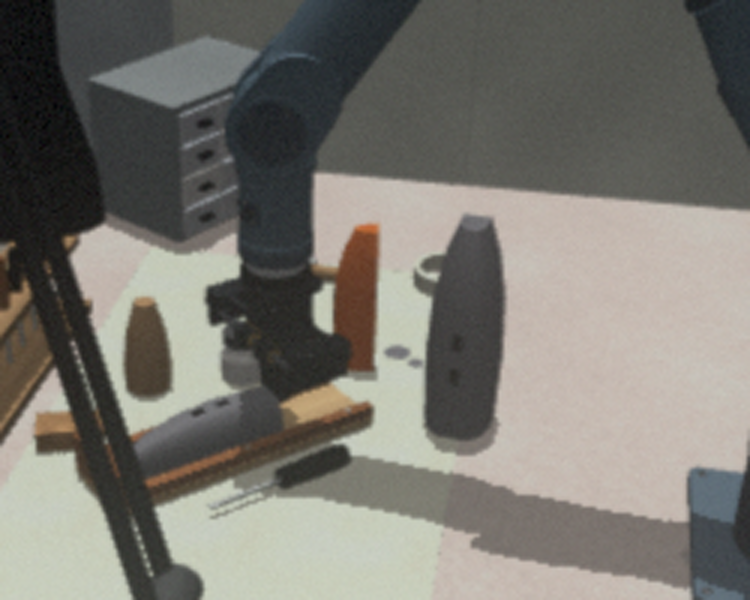

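View pics/w6.png

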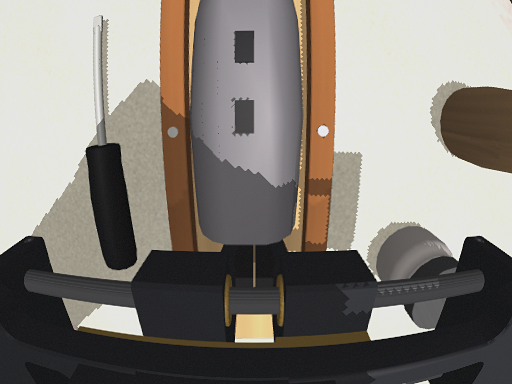

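```bash
python3 -m handwheel '[0,-0.3,0,0,0,0, 0,-0.6,0,0,0,0, 0,-0.9,0,0,0,0, 0,-1.2,0,0,0,0, 0,-1.4,0,0,0,0, 0,-1.5,0,0,0,0]'; python3 -m handwheel '[0,-0.1,0,0,0,0, 0,-0.2,0,0,0,0]'; python3 -c "
from h import *
st()"
```

```text
time: 6.7
tool_pos: [0.5629, -0.0845, 0.0396]
ee_rot: [-2.904, 1.198, -0.0]
contact_force: [-1.7, -1.1, 1.3]
opening: -0.0001
time: 6.87
tool_pos: [0.5638, -0.0838, 0.0396]
ee_rot: [2.904, -1.199, -0.0]
contact_force: [-1.6, -2.1, 0.8]
opening: 0.0006
t 6.87 tcp [ 0.5638 -0.0838  0.0396] crad [-0.0447  0.0003] F [-1.6 -2.1  0.8] open 0.0006
```

```bash
for i in 1 2; do python3 -m handwheel '[0,-0.1,0,0,0,0, 0,-0.2,0,0,0,0, 0,-0.2,0,0,0,0]'|sed -n '2p;4p'; done;  python3 -c "
from h import *
st()"
```

```text
tool_pos: [0.5649, -0.0826, 0.0396]
contact_force: [-3.2, -2.4, 2.8]
tool_pos: [0.565, -0.0826, 0.0396]
contact_force: [-7.0, -5.0, 6.7]
t 7.37 tcp [ 0.565  -0.0826  0.0396] crad [-0.043   0.0003] F [-7.  -5.   6.7] open 0.0004
```

```bash
python3 -m handwheel '[0,-0.1,0,0,0,0, 0,-0.2,0,0,0,0, 0,-0.3,0,0,0,0]'|sed -n '2p;4p'
python3 - <<'E'
from h import *
im=manip.snapshot('top'); cv2.imwrite("pics/t7.png",cv2.resize(im[140:260,220:340],None,fx=5,fy=5,interpolation=cv2.INTER_CUBIC))
im=manip.snapshot('wrist'); cv2.imwrite("pics/w7.png",im)
st()
E
```

```text
tool_pos: [0.5649, -0.0826, 0.0396]
contact_force: [-14.5, -9.7, 15.0]
t 7.72 tcp [ 0.5649 -0.0826  0.0396] crad [-0.0431  0.0004] F [-13.3  -8.7  13.1] open 0.0003
```

View pics/w7.png

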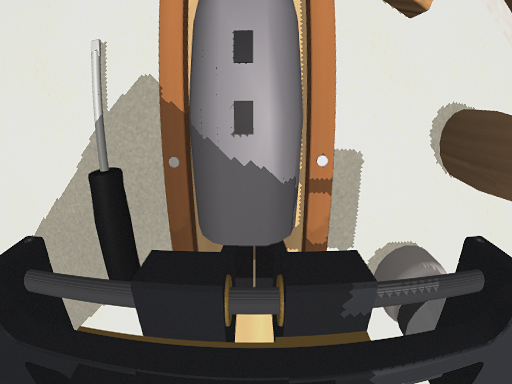

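```bash
python3 -m handwheel '[0,0.5,0,0,0,0, 0,2,0,0,0,0, 0,4,0,0,0,0, 0,5,-2,0,0,0, 0,5,-5,0,0,0, 0,5,-9,0,0,0, 0,5,-13,0,0,0, 0,5,-16,0,0,0, 0,5,-16,0,0,0, 0,5,-16,0,0,0]'
python3 - <<'E'
from h import *
c=manip.calibration('wrist')
im=manip.snapshot('wrist'); cv2.imwrite("pics/w8.png",cv2.resize(im[:230,120:400],None,fx=2.6,fy=2.6,interpolation=cv2.INTER_CUBIC))
for n in ('side','top'):
    im=manip.snapshot(n); im=im[110:260,170:370] if n=='side' else im[140:290,210:410]
    cv2.imwrite(f"pics/{n}8.png",cv2.resize(im,None,fx=4,fy=4,interpolation=cv2.INTER_CUBIC))
st()
E
```

```text
time: 8.55
tool_pos: [0.5349, -0.1145, 0.2015]
ee_rot: [-2.903, 1.198, -0.008]
contact_force: [-0.4, 0.0, 0.1]
opening: 0.0004
t 8.7 tcp [ 0.5326 -0.1142  0.1983] crad [-0.0883  0.0011] F [-0.2  0.7 -1.2] open 0.0004
```

View pics/w8.png

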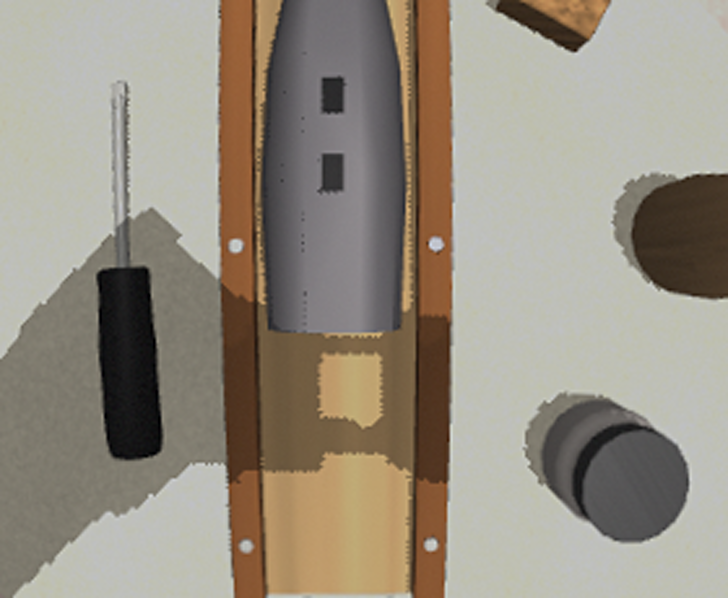

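View pics/side8.png

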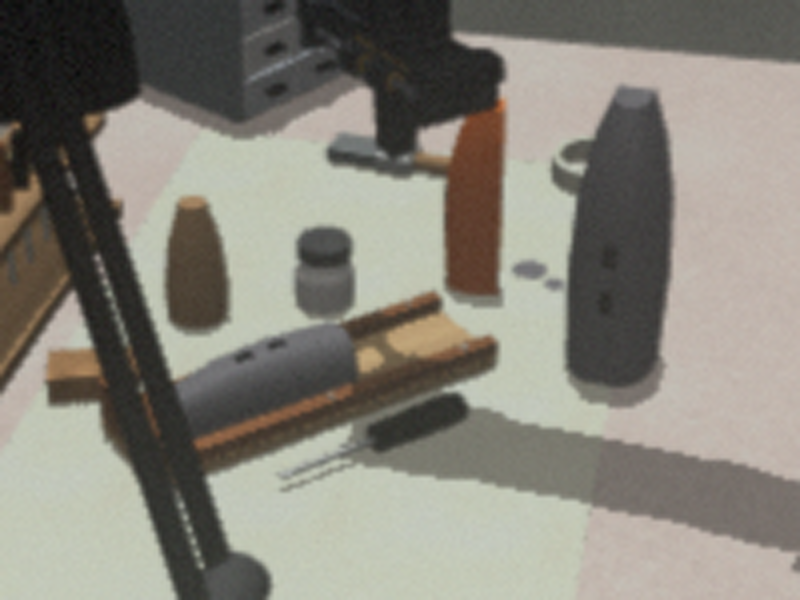

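View pics/top8.png

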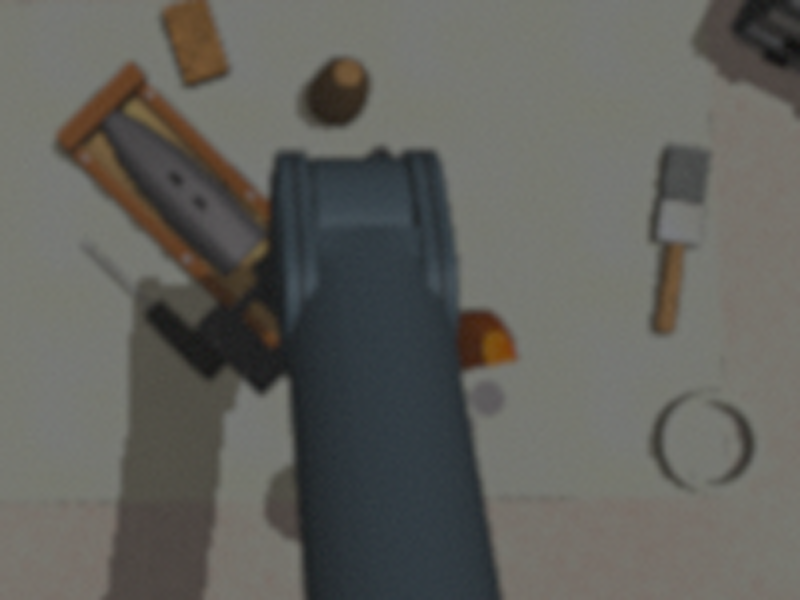

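```bash
python3 - <<'E'
from h import *
c=manip.calibration('wrist')
for nm,p,z in [('stern',(249,331/2.6-.3),.058),('sternL',(120+269/2.6,330/2.6-.3),.03),('sternR',(120+400/2.6,330/2.6-.3),.03),('openL',(120+262/2.6,597/2.6-.3),.012),('openR',(120+412/2.6,594/2.6-.3),.012)]:
    q=watz(p,z,c); print(nm,np.round(crad(q),4))
im=manip.snapshot('wrist');cv2.imwrite('pics/w9.png',im)
E
cat
```

```text
stern [-0.0336  0.004 ]
sternL [-0.035   0.0314]
sternR [-0.0351 -0.0215]
openL [-0.1597  0.0399]
openR [-0.158  -0.0304]
```

```bash
python3 -c "
from h import *
st(); manip.hand_in()"
```

```text
t 8.75 tcp [ 0.5325 -0.1142  0.1982] crad [-0.0883  0.0011] F [-0.2 -0.3  0.2] open 0.0006
the job is handed in; nothing more can be done
```

I tipped the smaller grey hull over with the shut fingertips, pushing on its keel at about 133 mm above the bench. It fell along the cradle and lay deck down between the rails, with its bow about 41 mm short of the stop. I then slid it forward by the stern until it stopped moving and the horizontal push reached about 17 N. After that I backed off and raised the arm clear. The job was handed in at 8.75 s.

- **Position:** the stern measured about 124 mm from the cradle's open end, against 125 mm when fully home. It was within a few millimetres of the channel's centre, and the top view shows the bow against the stop. My cradle-frame position from the cameras was only good to about 3–4 mm. The hull stopping dead under rising force is therefore the firmer sign that it is home.
- **Other things:** in the last side and top pictures, everything I could see was where it had been, including both look-alike hulls. The arm hid parts of the bench in the top view, and the pliers were outside the pictures I checked at the end.
- **Robot:** the force reading was about zero at hand-in, so the arm was touching nothing.
- **Disagreement:** during the final push the wrist also read about 13–15 N upwards, more than I expected. The reading cleared when the fingers came away, and the hull showed no sign of lifting.

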